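# Set the length stop of a pipe-cutting station to the red tab and lock it

### The job

Set the pipe cutter's length stop for the next batch: push the blue sliding stop along its rail towards the cutter, past any other notch, until it clicks into the notch at the red tab, and only then press its yellow locking lever down flat. Only push and press with the fingertips - do not grip the stop or ram it - and leave the loose things lying around where they are.

Things in the scene. Friction and masses are not known exactly. Their poses are not given: they have to be found in the camera images.
- rail: Cut-to-length station, fixed: aluminium rail 40 mm wide, top 52 mm above the bench, running along its own y axis from y = -235 to +335 mm. Origin on the bench under the rail's centre line. A green lever cutter stands at its -y end (y -365 to -245 mm, up to 255 mm high, handle to +x), a V trough along its -x side (x = -60 mm, 48 mm high), a white scale on its +x side. Place and yaw vary.
- notches (a point): Middle (y = 0 of the rail) of the middle one of three cross notches in the rail's top, each 14 mm wide, 70 mm apart along the rail (y = +70, 0, -70 mm of rail), 52 mm above the bench. Each has a coloured tab beside it on the scale. Axes parallel to rail.
- stop (a joint): Travel of the blue stop towards the cutter (to -y of rail), m; its middle is at y = 0.21 m minus this. Starts at 0 to 0.07, before all notches (0.14, 0.21, 0.28). Drag about 1.5 N; stays where left. Within about 4 mm of a notch's middle a spring ball drops 3 mm into it: the resistance dips and the stop centres itself. Leaving a notch takes about 7 N. Lever flat: stop locked.
- stop_pointer (a point): Tip of the white pointer on the stop's +x side, level along the rail with the middle of the stop; 37 mm above the bench, 42 mm to +x of the rail's centre line. In the red tab's notch it stands level with the red tab along the rail. Axes parallel to rail.
- stop_push_face (a point): Where to push, towards -y of rail: middle of the blue stop's flat end face that looks away from the cutter, over the rail's centre line, 69 mm above the bench (face from z = 56 to 82 mm). The stop is 90 mm long along the rail and 60 mm wide, its top at 82 mm; a black plunger knob on it reaches 100 mm. Over the rail beyond this face all is free.
- lever (a joint): Angle of the yellow locking lever on the stop, rad: 0 = raised 40 degrees (end 150 mm above the bench), 0.70 = down flat. Its hinge is parallel to the rail, half-way along the stop, 24 mm to +x of the centre line and 102 mm above the bench; the lever points to -x. Starts at 0 to 0.12, goes down with about 3 N, stays where left. With the ball not in a notch it stops near 0.6.
- lever_press (a point): Point on the lever's upper side, 46 mm from its hinge (lever 76 mm long, 8 mm thick, 14 to 24 mm wide). Flat, this point is 22 mm to -x of the rail's centre line and 106 mm above the bench. A fingertip that goes straight down 10 to 20 mm to -x of the centre line keeps the lever under it all the way.
- tab_red_top (a point): Middle of the top of the red tab (14 x 12 mm, 34 mm tall) on the white scale, at one of the three notches (which one varies): same y along the rail as its notch, 54 mm to +x of the rail's centre line, 61 mm above the bench. Axes parallel to rail.
- tab_green_top (a point): Middle of the top of the green tab, same size, at another notch (not wanted).
- tab_black_top (a point): Middle of the top of the black tab, same size, at another notch (not wanted).
- union: Brass pipe union standing upright, 28 mm across, 46 mm tall, origin at its underside; loose, leave it alone.
- tape: Yellow and black tape measure, 68 x 36 x 62 mm, origin at its underside; loose, leave it alone.
- driver: Screwdriver with a red handle lying flat, 190 mm long, origin at its underside; loose, leave it alone.
- filter_carton: White and blue filter carton, 85 x 85 x 105 mm, origin at its underside; loose, leave it alone.
- pad_carton: Orange and black brake-pad carton, 100 x 150 x 60 mm, origin at its underside; loose, leave it alone.
- spray_can: Spray can with a red cap, 58 mm across, 175 mm tall, origin at its underside; loose, leave it alone.
- parts_bin: Empty blue plastic bin, 120 x 100 x 55 mm, origin at its underside; loose, leave it alone.

How it is judged:
On the way, in this order (a step that is already met when the one before it is completed fails the run):
1. the stop has dropped into the red tab's notch, with the lever still raised (y of stop_pointer in the frame of tab_red_top between -0.003 and 0.003 m and velocity of joint stop between -0.02 and 0.02 m/s and value of joint lever below 0.35 rad), for 0.2 s.
2. the locking lever is pressed down flat, with the stop in the notch (y of stop_pointer in the frame of tab_red_top between -0.003 and 0.003 m and value of joint lever above 0.64 rad), for 0.2 s.
At the end, for the whole second after the job is handed in: The stop rests in the red tab's notch (its pointer within 3 mm of the red tab along the rail) and the lever is down flat (above 0.64 rad of 0.70) (all of step 2 and velocity of joint stop between -0.02 and 0.02 m/s); the robot touches nothing.
It fails at once if the stop is rammed (the fingers push it with more than 35 N) (contact force between the fingers and stop above 35 N).
It fails at once if the stop is gripped (fingers pressing on both of its sides, both sides of its stop plate, or both edges of its lever) ((contact force between the fingers and stop_c0 above 2 N and contact force between the fingers and stop_c1 above 2 N) or (contact force between the fingers and stop_c7 above 2 N and contact force between the fingers and stop_c8 above 2 N) or (contact force between the fingers and lever_c2 above 2 N and contact force between the fingers and lever_c3 above 2 N)).
It fails at once if one of the loose things lying around is moved or lifted (by more than 15 mm) (distance of any of union, tape, driver, filter_carton, pad_carton, spray_can, parts_bin from where it was at the start of the episode above 0.015 m).
It also fails if it takes over 59 s, if anything falls off the work surface, if the arm or the gripper's body presses on something with over 40 N, if the wrist force passes 120 N, or if a joint passes its speed limit or range.

### The arm

A 6-joint arm with a two-finger parallel gripper is mounted at the origin on the work surface. World frame = base frame: x ahead of the robot, y to its left, z up, the work surface at z = 0. Lengths are in m, angles in rad, forces in N, time in s.
With the tool pointing down it reaches from about 0.4 to 0.825 m from the base axis. Payload 7 kg.
Tool frame: the origin (TCP) lies at the very end of the fingers, on their centre line; the grasp point (between the pads) lies 19 mm behind it; z points along the fingers, y is the line along which they close (so a half turn about z gives the same grasp; the last joint's range is limited). The gripper opens to 88 mm and grips with 3 to 60 N. Pads are 19 mm wide; open, the fingers measure 130 mm over their backs; the gripper's body (78 mm by 193 mm) begins 47 mm behind the grasp point.
Start: joints at [-0.998, 0.359, 0.012, 0, -1.224, -0.288], TCP at [0.19, -0.648, 0.227] pointing down, gripper open.
Joint ranges: [-3.07, 3.07], [-1.43, 2.12], [-1.02, 1.25], [-3.03, 1.67], [-3.05, -0], [-3.03, 3.03]. Speed limits (rad/s): [2.39, 2.39, 3.01, 3.14, 3.14, 3.14].

### API

Orientations are given as [roll, pitch, yaw] about the fixed x, y, z axes, in that order (R = Rz(yaw) Ry(pitch) Rx(roll)).
In Python, from station import arm gives the robot as it stands. The module is installed in compiled form; this text tells all that it offers.
- The arm moves only by the shell command python3 -m crank 'ROWS' [FORCE]. ROWS is JSON, a list of rows, each an object of numbers: "dx", "dy", "dz": the shift along the world's x, y, z in m; "twist": the turn about the world's z in degrees; "grip": the opening, from -1 (shut) to 1 (fully open). A call has exactly 5 rows; each row is the pose to reach, as a shift and turn from the pose commanded when the call began; what a row does not reach only later rows make up. A row lasts 1/12 s, in which the tool goes at most 41.7 mm and 7.16 degrees, less where a joint would pass 70% of its speed; a pose out of reach is approached as far as the arm can. A call with a gripper value outside its range is refused whole. The fingers move at their own pace and stop on an object; FORCE is the grip in N (left out, the last holds). Time passes only in rows, so rows that repeat a pose let the fingers close, or fill a call up. It gives the time, the measured TCP pose, the force, the opening and the grip force at its end, in the units of the state.
- arm.get_state(): the state, without advancing time (a new reading comes with each control period).
- arm.grab_frame(name): name is "side" or "top"; returns the picture (400x640x3 uint8, red, green, blue); there is no depth.
- arm.get_calibration(name): a dict with "fx", "fy", "cx", "cy" (pixels), "cam_to_world" (4x4, takes a point from camera to world coordinates). Camera axes: x right, y down, z forward; pixel columns grow to the right and rows downward; lengths in m; the calibration is good to about 2 mm. A picture is of the moment at which its call begins. get_calibration takes no time and is no camera call.
- arm.job_done(): hands the job in; it is judged then, once.
The state is a dict: "t": time; "q": joint angles; "qd": joint speeds; "joint_efforts": joint torques, N m; "eef_pos": TCP position; "ee_rot": TCP orientation; "force": force on the tool from outside, world axes, zero at the start; "moment": the same for the moment, N m; "width": finger opening in m; "gripper_force": force on a finger pad.
Only numpy, scipy, OpenCV 4.12 (cv2) and the standard library are available. Lean on these libraries where they do the work, as an engineer would, in place of code of your own. Each camera call takes 0.05 s, during which the arm holds its last target. There are 200 camera calls.

## Working session

There is one attempt and no reset: what is moved stays moved. The work goes in short steps, Python scripts to look and compute and a shell command to move; the robot and the scene stay as the last step left them, time stands still between calls to the robot, and variables do not carry over. Pictures are saved under pics/ and viewed, at most 10 in all, crops included, and the job is handed in when it is done.

```bash
mkdir -p pics; cat > h.py <<'E'
import numpy as np, cv2
from station import arm
def ray(name,u,v,z):
    c=arm.get_calibration(name); T=np.array(c["cam_to_world"])
    d=T[:3,:3]@np.array([(u-c["cx"])/c["fx"],(v-c["cy"])/c["fy"],1]); o=T[:3,3]
    return o+d*(z-o[2])/d[2]
def proj(name,p):
    c=arm.get_calibration(name); T=np.array(c["cam_to_world"])
    q=T[:3,:3].T@(np.array(p)-T[:3,3]); return c["fx"]*q[0]/q[2]+c["cx"],c["fy"]*q[1]/q[2]+c["cy"]
def snap(name,f,crop=None,s=1):
    im=arm.grab_frame(name)[:,:,::-1]
    if crop: x0,y0,x1,y1=crop; im=im[y0:y1,x0:x1]
    cv2.imwrite("pics/"+f,cv2.resize(im,None,fx=s,fy=s,interpolation=cv2.INTER_CUBIC))
E
python3 - <<'E'
from h import *
for n in("top","side"):
    snap(n,n+"0.png"); c=arm.get_calibration(n); print(n,c["fx"],np.round(c["cam_to_world"],3).tolist())
s=arm.get_state(); print(s["eef_pos"],s["ee_rot"],s["width"],s["t"])
E
```

```text
top 444.6672783990793 [[-0.099, -0.973, 0.209, 0.279], [-0.995, 0.098, -0.017, 0.192], [-0.004, -0.209, -0.978, 1.229], [0.0, 0.0, 0.0, 1.0]]
side 385.1818725999395 [[-0.968, -0.189, 0.166, 0.368], [-0.251, 0.717, -0.65, 0.797], [0.003, -0.671, -0.741, 0.782], [0.0, 0.0, 0.0, 1.0]]
[ 0.18947499 -0.64740968  0.22574215] [ 3.14014592e+00 -1.48688437e-04 -2.85691925e+00] 0.08790189419737167 0.1
```

View pics/top0.png

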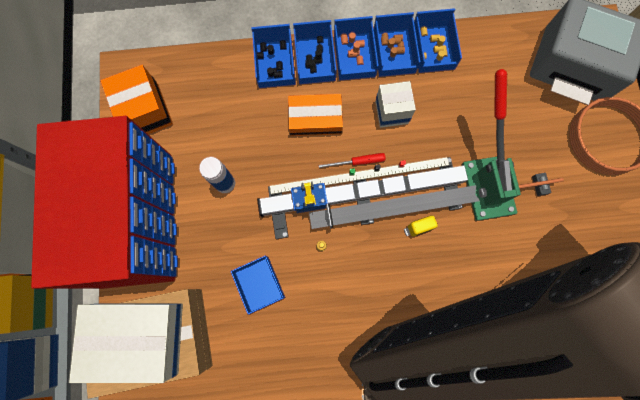

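View pics/side0.png

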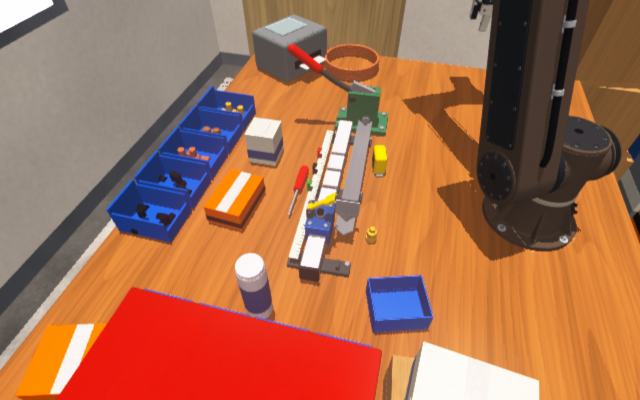

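The top view shows the stop at about (309,195) and tabs at green (351,171), black (377,168) and red (403,163). Red is the furthest of the three. I'll enlarge both views.

```bash
python3 - <<'E'
from h import *
snap("top","t1.png",(250,140,450,240),4)
snap("side","s1.png",(270,110,400,285),3.4)
E
```

```text
(no output)
```

View pics/t1.png

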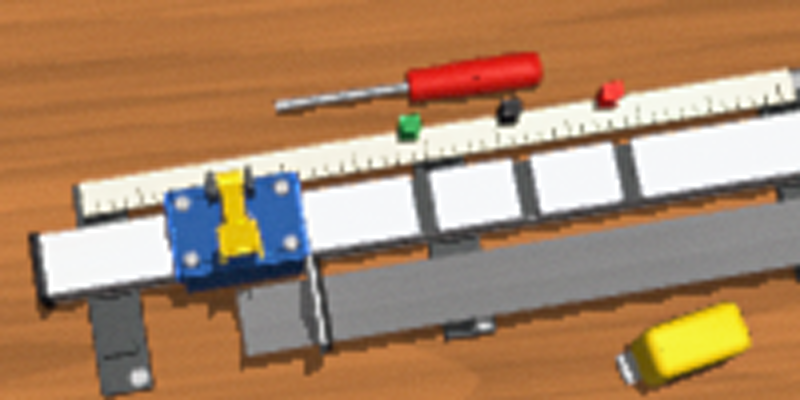

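View pics/s1.png

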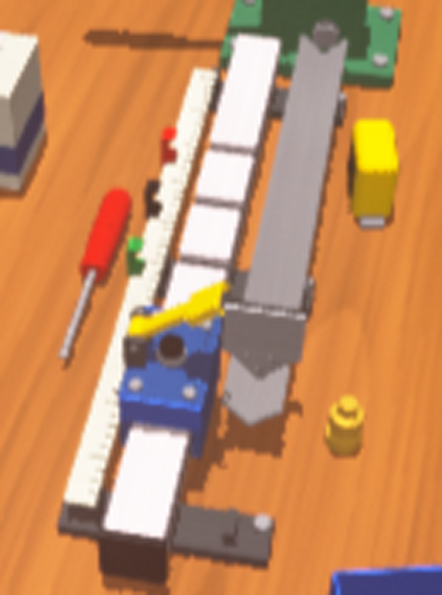

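The enlarged top crop (4x, offset 250,140) shows tab tops at green (410,122), black (510,105) and red (611,90). Notch middles are at (427,202), (526,189) and (628,173), and the rail's +y end is at (41,267). Stop top corners are at (165,190), (300,172), (306,262) and (180,278). Next I'll turn these into a rail pose.

```bash
cat >> h.py <<'E'
def t(u,v,z,n="top",o=(250,140),s=4): return ray(n,u/s+o[0]-.4,v/s+o[1]-.4,z)
E
python3 - <<'E'
from h import *
g,b,r=[t(*p,.061) for p in((410,122),(510,105),(611,90))]
N=[t(*p,.052) for p in((427,202),(526,189),(628,173))]
e=t(41,267,.052); st=np.mean([t(*p,.082) for p in((165,190),(300,172),(306,262),(180,278))],0)
print("tabs",g,b,r,"\nnotch",*N,"\nend",e,"stop",st)
# rail fit: local points -> world, LSQ
L=np.array([[.054,.07],[.054,0],[.054,-.07],[0,.07],[0,0],[0,-.07],[0,.335]])
W=np.array([g,b,r,*N,e])[:,:2]
Lc=L-L.mean(0);Wc=W-W.mean(0)
U,S,V=np.linalg.svd(Lc.T@Wc); R=(U@np.diag([1,np.linalg.det(U@V)])@V).T
o=W.mean(0)-R@L.mean(0); yaw=np.arctan2(R[1,0],R[0,0])
print("o",o,"yawdeg",np.degrees(yaw),"res mm",np.round((W-(L@R.T+o))*1000,1).tolist())
print("stop local",R.T@(st[:2]-o))
np.savez("rail.npz",o=o,R=R)
# side check
for l,z in(([.054,-.07],.061),([.054,.07],.061),([0,-.07],.052),([0,.335],.052)):
    u,v=proj("side",[*(R@np.array(l)+o),z]); print(l,"side crop px",(u-270)*3.4,(v-110)*3.4)
s=arm.get_state(); print(np.degrees(s["ee_rot"]))
E
```

```text
tabs [0.58414247 0.08229967 0.061     ] [0.58919732 0.01329791 0.061     ] [ 0.59280035 -0.05644525  0.061     ] 
notch [0.5296529  0.07637574 0.052     ] [0.53189708 0.00853642 0.052     ] [ 0.53601887 -0.06180658  0.052     ] 
end [0.51118011 0.3398111  0.052     ] stop [0.52016394 0.20508753 0.082     ]
o [0.5336795  0.00813489] yawdeg 3.851394301566812 res mm [[1.3, 0.7], [1.6, 1.5], [0.5, 1.6], [0.7, -1.6], [-1.8, 0.4], [-2.4, -0.1], [0.0, -2.6]]
stop local [-0.00025594  0.19741568]
[0.054, -0.07] side crop px 166.9349721992349 131.03525857119936
[0.054, 0.07] side crop px 133.59707764027632 242.1322422891331
[0, -0.07] side crop px 228.50197717762745 146.83679259401464
[0, 0.335] side crop px 131.58988019261585 538.421151933304
[ 1.79942248e+02 -6.55305812e-03 -1.63687596e+02]
```

Residuals are at most 3 mm, and the side view agrees with the fit to about a pixel. The stop is at rail y≈0.198, the push face at 0.243, and red is at −0.07. I'll close the fingers, go high around the cutter, and turn +77.5° so the closing axis lies across the rail.

```bash
python3 -m crank '[{"dz":0.04,"grip":-1},{"dz":0.08,"twist":5,"grip":-1},{"dx":0.01,"dy":0.02,"dz":0.11,"twist":11,"grip":-1},{"dx":0.028,"dy":0.055,"dz":0.11,"twist":17,"grip":-1},{"dx":0.046,"dy":0.09,"dz":0.11,"twist":23,"grip":-1}]' 10
python3 -m crank '[{"dx":0.018,"dy":0.035,"twist":6,"grip":-1},{"dx":0.036,"dy":0.07,"twist":12,"grip":-1},{"dx":0.054,"dy":0.105,"twist":18,"grip":-1},{"dx":0.072,"dy":0.14,"twist":24,"grip":-1},{"dx":0.09,"dy":0.175,"twist":30,"grip":-1}]'
python3 -m crank '[{"dx":0.018,"dy":0.035,"twist":6,"grip":-1},{"dx":0.036,"dy":0.07,"twist":12,"grip":-1},{"dx":0.054,"dy":0.105,"twist":18,"grip":-1},{"dx":0.072,"dy":0.14,"twist":24,"grip":-1},{"dx":0.09,"dy":0.175,"twist":24.5,"grip":-1}]'
```

```text
invalid input at $[0]: expected keys dx, dy, dz, twist, grip
invalid input at $[0]: expected keys dx, dy, dz, twist, grip
invalid input at $[0]: expected keys dx, dy, dz, twist, grip
```

Every row needs all five keys.

```bash
python3 -m crank '[{"dx":0,"dy":0,"dz":0.04,"twist":0,"grip":-1},{"dx":0,"dy":0,"dz":0.08,"twist":5,"grip":-1},{"dx":0.01,"dy":0.02,"dz":0.11,"twist":11,"grip":-1},{"dx":0.028,"dy":0.055,"dz":0.11,"twist":17,"grip":-1},{"dx":0.046,"dy":0.09,"dz":0.11,"twist":23,"grip":-1}]' 10
python3 -m crank '[{"dx":0.018,"dy":0.035,"dz":0,"twist":6,"grip":-1},{"dx":0.036,"dy":0.07,"dz":0,"twist":12,"grip":-1},{"dx":0.054,"dy":0.105,"dz":0,"twist":18,"grip":-1},{"dx":0.072,"dy":0.14,"dz":0,"twist":24,"grip":-1},{"dx":0.09,"dy":0.175,"dz":0,"twist":30,"grip":-1}]'
python3 -m crank '[{"dx":0.018,"dy":0.035,"dz":0,"twist":6,"grip":-1},{"dx":0.036,"dy":0.07,"dz":0,"twist":12,"grip":-1},{"dx":0.054,"dy":0.105,"dz":0,"twist":18,"grip":-1},{"dx":0.072,"dy":0.14,"dz":0,"twist":24,"grip":-1},{"dx":0.09,"dy":0.175,"dz":0,"twist":24.5,"grip":-1}]'
```

```text
t: 0.62
eef_pos: [0.2359, -0.558, 0.3381]
ee_rot: [-3.139, -0.0, -2.452]
force: [2.2, 0.0, -0.6]
width: 0.06
gripper_force: 0.0
t: 1.03
eef_pos: [0.3259, -0.381, 0.3366]
ee_rot: [-3.141, 0.0, -1.927]
force: [1.3, 0.6, 0.4]
width: 0.0263
gripper_force: 0.0
t: 1.45
eef_pos: [0.4159, -0.2059, 0.3369]
ee_rot: [-3.141, -0.0, -1.498]
force: [1.8, -0.9, -0.2]
width: 0.0008
gripper_force: 0.0
```

```bash
python3 -m crank '[{"dx":0.008,"dy":0.04,"dz":0,"twist":0,"grip":-1},{"dx":0.016,"dy":0.08,"dz":0,"twist":0,"grip":-1},{"dx":0.024,"dy":0.12,"dz":0,"twist":0,"grip":-1},{"dx":0.032,"dy":0.16,"dz":0,"twist":0,"grip":-1},{"dx":0.04,"dy":0.2,"dz":0,"twist":0,"grip":-1}]'
python3 -m crank '[{"dx":0.008,"dy":0.04,"dz":0,"twist":0,"grip":-1},{"dx":0.016,"dy":0.08,"dz":0,"twist":0,"grip":-1},{"dx":0.024,"dy":0.12,"dz":0,"twist":0,"grip":-1},{"dx":0.032,"dy":0.16,"dz":0,"twist":0,"grip":-1},{"dx":0.04,"dy":0.2,"dz":0,"twist":0,"grip":-1}]'
python3 -m crank '[{"dx":0.008,"dy":0.04,"dz":0,"twist":0,"grip":-1},{"dx":0.016,"dy":0.08,"dz":0,"twist":0,"grip":-1},{"dx":0.019,"dy":0.092,"dz":-0.03,"twist":0,"grip":-1},{"dx":0.019,"dy":0.092,"dz":-0.07,"twist":0,"grip":-1},{"dx":0.019,"dy":0.092,"dz":-0.11,"twist":0,"grip":-1}]'
python3 -m crank '[{"dx":0,"dy":0,"dz":-0.04,"twist":0,"grip":-1},{"dx":0,"dy":0,"dz":-0.08,"twist":0,"grip":-1},{"dx":0,"dy":0,"dz":-0.11,"twist":0,"grip":-1},{"dx":0,"dy":0,"dz":-0.12,"twist":0,"grip":-1},{"dx":0,"dy":0,"dz":-0.12,"twist":0,"grip":-1}]'
python3 - <<'E'
from h import *
snap("side","s2.png",(270,110,430,285),3.4)
E
```

```text
t: 1.87
eef_pos: [0.4553, -0.0058, 0.3369]
ee_rot: [-3.141, 0.0, -1.504]
force: [1.3, -0.3, 0.3]
width: 0.0005
gripper_force: 0.0
t: 2.28
eef_pos: [0.4954, 0.1943, 0.3368]
ee_rot: [-3.141, 0.0, -1.504]
force: [1.3, -1.3, 0.0]
width: 0.0007
gripper_force: 0.0
t: 2.7
eef_pos: [0.5147, 0.2858, 0.2253]
ee_rot: [-3.141, 0.001, -1.503]
force: [0.1, -0.3, -1.4]
width: 0.0005
gripper_force: 0.0
t: 3.12
eef_pos: [0.5134, 0.2829, 0.1039]
ee_rot: [3.137, -0.004, -1.504]
force: [0.4, -0.3, 0.8]
width: 0.0003
gripper_force: 0.0
```

View pics/s2.png

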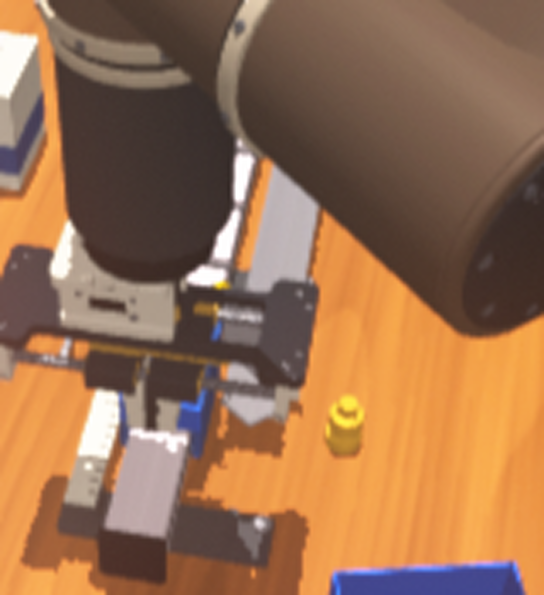

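The fingers are centred behind the stop's end face over the rail, with the tips in front of the blue face near (150,420). The pose is a few mm off the commanded one, so I'll check the joints.

```bash
python3 - <<'E'
from h import *
s=arm.get_state()
for k in("t","q","qd","eef_pos","ee_rot","force","moment","joint_efforts"): print(k,np.round(s[k],4))
E
```

```text
t 3.1667
q [ 8.369e-01  3.224e-01 -3.397e-01  6.000e-04 -9.104e-01 -7.703e-01]
qd [ 0.0003 -0.041   0.0454  0.0138 -0.0139  0.0016]
eef_pos [0.5147 0.284  0.1064]
ee_rot [ 3.1406e+00 -1.5000e-03 -1.5038e+00]
force [0.7218 0.3187 1.3529]
moment [ 0.1095  0.0729 -0.0177]
joint_efforts [-4.67000e-02 -4.79071e+01  2.26470e+01  5.37500e+00  2.00200e-01
 -2.80000e-03]
```

It was just transient lag. I'll descend to z≈0.072, then approach the face.

```bash
python3 -m crank '[{"dx":0,"dy":0,"dz":-0.015,"twist":0,"grip":-1},{"dx":0,"dy":0,"dz":-0.028,"twist":0,"grip":-1},{"dx":0,"dy":0,"dz":-0.034,"twist":0,"grip":-1},{"dx":0,"dy":0,"dz":-0.034,"twist":0,"grip":-1},{"dx":0.0003,"dy":-0.005,"dz":-0.034,"twist":0,"grip":-1}]'
python3 -m crank '[{"dx":0.0003,"dy":-0.004,"dz":0,"twist":0,"grip":-1},{"dx":0.0006,"dy":-0.008,"dz":0,"twist":0,"grip":-1},{"dx":0.0008,"dy":-0.011,"dz":0,"twist":0,"grip":-1},{"dx":0.001,"dy":-0.014,"dz":0,"twist":0,"grip":-1},{"dx":0.0011,"dy":-0.016,"dz":0,"twist":0,"grip":-1}]'
python3 -m crank '[{"dx":0.0001,"dy":-0.002,"dz":0,"twist":0,"grip":-1},{"dx":0.0003,"dy":-0.004,"dz":0,"twist":0,"grip":-1},{"dx":0.0004,"dy":-0.006,"dz":0,"twist":0,"grip":-1},{"dx":0.0005,"dy":-0.008,"dz":0,"twist":0,"grip":-1},{"dx":0.0007,"dy":-0.01,"dz":0,"twist":0,"grip":-1}]'
```

```text
t: 3.58
eef_pos: [0.5159, 0.2803, 0.0742]
ee_rot: [-3.139, 0.001, -1.503]
force: [0.2, 0.9, 0.6]
width: 0.0006
gripper_force: 0.0
t: 4.0
eef_pos: [0.5162, 0.2627, 0.0729]
ee_rot: [-3.141, 0.0, -1.504]
force: [-0.2, -0.5, 0.2]
width: 0.0007
gripper_force: 0.0
t: 4.42
eef_pos: [0.5169, 0.2533, 0.0727]
ee_rot: [-3.141, 0.0, -1.504]
force: [-0.1, 1.6, 0.1]
width: 0.0004
gripper_force: 0.8
```

```bash
python3 -m crank '[{"dx":0.0002,"dy":-0.003,"dz":0,"twist":0,"grip":-1},{"dx":0.0005,"dy":-0.007,"dz":0,"twist":0,"grip":-1},{"dx":0.0008,"dy":-0.012,"dz":0,"twist":0,"grip":-1},{"dx":0.0011,"dy":-0.017,"dz":0,"twist":0,"grip":-1},{"dx":0.0015,"dy":-0.022,"dz":0,"twist":0,"grip":-1}]'
for i in 1 2 ; do python3 -m crank '[{"dx":0.0003,"dy":-0.005,"dz":0,"twist":0,"grip":-1},{"dx":0.0007,"dy":-0.01,"dz":0,"twist":0,"grip":-1},{"dx":0.001,"dy":-0.015,"dz":0,"twist":0,"grip":-1},{"dx":0.0013,"dy":-0.02,"dz":0,"twist":0,"grip":-1},{"dx":0.0017,"dy":-0.025,"dz":0,"twist":0,"grip":-1}]'; done
```

```text
t: 4.83
eef_pos: [0.5183, 0.2307, 0.0726]
ee_rot: [-3.141, 0.0, -1.504]
force: [0.0, 2.7, 1.0]
width: 0.0003
gripper_force: 1.1
t: 5.25
eef_pos: [0.5199, 0.2057, 0.0726]
ee_rot: [3.142, 0.0, -1.504]
force: [-0.3, 2.3, 1.6]
width: 0.0008
gripper_force: 1.1
t: 5.67
eef_pos: [0.5215, 0.1807, 0.0725]
ee_rot: [3.141, -0.0, -1.504]
force: [-0.1, 1.4, 1.7]
width: 0.0004
gripper_force: 1.1
```

The stop is sliding with about 2 N of drag. I'll go on through the first (green) notch at TCP y≈0.13 at moderate speed.

```bash
python3 -m crank '[{"dx":0.0003,"dy":-0.005,"dz":0,"twist":0,"grip":-1},{"dx":0.0007,"dy":-0.01,"dz":0,"twist":0,"grip":-1},{"dx":0.001,"dy":-0.015,"dz":0,"twist":0,"grip":-1},{"dx":0.0013,"dy":-0.02,"dz":0,"twist":0,"grip":-1},{"dx":0.0017,"dy":-0.025,"dz":0,"twist":0,"grip":-1}]'
for i in 1 2 3; do python3 -m crank '[{"dx":0.0002,"dy":-0.003,"dz":0,"twist":0,"grip":-1},{"dx":0.0004,"dy":-0.006,"dz":0,"twist":0,"grip":-1},{"dx":0.0006,"dy":-0.009,"dz":0,"twist":0,"grip":-1},{"dx":0.0008,"dy":-0.012,"dz":0,"twist":0,"grip":-1},{"dx":0.001,"dy":-0.015,"dz":0,"twist":0,"grip":-1}]' | grep -E "t:|pos|force"; done
```

```text
t: 6.08
eef_pos: [0.5232, 0.1556, 0.0725]
ee_rot: [3.141, -0.0, -1.504]
force: [-1.3, 3.1, 1.2]
width: 0.0006
gripper_force: 1.1
t: 6.5
eef_pos: [0.5242, 0.1408, 0.0724]
ee_rot: [3.141, -0.0, -1.504]
force: [-0.1, 0.6, -1.2]
gripper_force: 0.2
t: 6.92
eef_pos: [0.5253, 0.1267, 0.0725]
ee_rot: [-3.141, 0.001, -1.504]
force: [-0.6, 3.5, -0.4]
gripper_force: 1.1
t: 7.33
eef_pos: [0.5263, 0.1108, 0.0725]
ee_rot: [3.142, -0.0, -1.504]
force: [0.3, 1.5, -0.6]
gripper_force: 0.9
```

Notch 1 has been passed: the force dipped near y≈0.141, then rose. I'll go through notch 2 more finely to calibrate where the contact TCP sits.

```bash
python3 -m crank '[{"dx":0.0003,"dy":-0.005,"dz":0,"twist":0,"grip":-1},{"dx":0.0007,"dy":-0.01,"dz":0,"twist":0,"grip":-1},{"dx":0.001,"dy":-0.015,"dz":0,"twist":0,"grip":-1},{"dx":0.0013,"dy":-0.02,"dz":0,"twist":0,"grip":-1},{"dx":0.0017,"dy":-0.025,"dz":0,"twist":0,"grip":-1}]' | grep -E "t:|pos|force"
python3 -m crank '[{"dx":0.0002,"dy":-0.003,"dz":0,"twist":0,"grip":-1},{"dx":0.0004,"dy":-0.006,"dz":0,"twist":0,"grip":-1},{"dx":0.0005,"dy":-0.008,"dz":0,"twist":0,"grip":-1},{"dx":0.0006,"dy":-0.0095,"dz":0,"twist":0,"grip":-1},{"dx":0.0007,"dy":-0.0105,"dz":0,"twist":0,"grip":-1}]' | grep -E "t:|pos|force"
for i in 1 2 3 4 5 6 7 8; do python3 -m crank '[{"dx":0,"dy":-0.0006,"dz":0,"twist":0,"grip":-1},{"dx":0.0001,"dy":-0.0012,"dz":0,"twist":0,"grip":-1},{"dx":0.0001,"dy":-0.0018,"dz":0,"twist":0,"grip":-1},{"dx":0.0001,"dy":-0.0024,"dz":0,"twist":0,"grip":-1},{"dx":0.0002,"dy":-0.003,"dz":0,"twist":0,"grip":-1}]' | grep -E "eef_pos|force"; done
```

```text
t: 7.75
eef_pos: [0.528, 0.0856, 0.0725]
ee_rot: [3.141, -0.0, -1.504]
force: [-2.2, 1.2, 0.0]
gripper_force: 1.1
t: 8.17
eef_pos: [0.5286, 0.0755, 0.0725]
ee_rot: [3.141, -0.0, -1.504]
force: [-1.1, 1.5, -0.2]
gripper_force: 0.7
eef_pos: [0.529, 0.0727, 0.0726]
force: [0.1, 1.7, 0.1]
gripper_force: 0.3
eef_pos: [0.5292, 0.0696, 0.0726]
force: [-0.9, 0.2, 1.2]
gripper_force: 0.0
eef_pos: [0.5293, 0.0666, 0.0726]
force: [0.3, 1.3, -0.1]
gripper_force: 0.0
eef_pos: [0.5296, 0.0644, 0.0726]
force: [-2.7, 6.6, 0.4]
gripper_force: 3.1
eef_pos: [0.5297, 0.0633, 0.0726]
force: [-7.8, 19.0, 3.0]
gripper_force: 9.6
eef_pos: [0.5299, 0.0577, 0.0726]
force: [-0.8, 2.4, -0.0]
gripper_force: 0.8
eef_pos: [0.5302, 0.0545, 0.0726]
force: [-0.1, 2.2, 0.1]
gripper_force: 0.7
eef_pos: [0.5303, 0.0517, 0.0726]
force: [0.1, 1.7, -0.4]
gripper_force: 0.7
```

Notch 2 behaved as expected: capture around y≈0.071, seated contact ≈0.0655, breakaway about 19 N. For the red notch that gives capture ≈0.001 and seated contact ≈−0.004. I'll move to about 0.009, then creep.

```bash
python3 -m crank '[{"dx":0.0003,"dy":-0.004,"dz":0,"twist":0,"grip":-1},{"dx":0.0006,"dy":-0.009,"dz":0,"twist":0,"grip":-1},{"dx":0.0009,"dy":-0.014,"dz":0,"twist":0,"grip":-1},{"dx":0.0013,"dy":-0.019,"dz":0,"twist":0,"grip":-1},{"dx":0.0016,"dy":-0.024,"dz":0,"twist":0,"grip":-1}]' | grep -E "t:|pos|force"
python3 -m crank '[{"dx":0.0003,"dy":-0.005,"dz":0,"twist":0,"grip":-1},{"dx":0.0006,"dy":-0.009,"dz":0,"twist":0,"grip":-1},{"dx":0.0009,"dy":-0.013,"dz":0,"twist":0,"grip":-1},{"dx":0.0011,"dy":-0.016,"dz":0,"twist":0,"grip":-1},{"dx":0.0012,"dy":-0.018,"dz":0,"twist":0,"grip":-1}]' | grep -E "t:|pos|force"
for i in 1 2 3; do python3 -m crank '[{"dx":0,"dy":-0.0006,"dz":0,"twist":0,"grip":-1},{"dx":0.0001,"dy":-0.0012,"dz":0,"twist":0,"grip":-1},{"dx":0.0001,"dy":-0.0018,"dz":0,"twist":0,"grip":-1},{"dx":0.0001,"dy":-0.0024,"dz":0,"twist":0,"grip":-1},{"dx":0.0002,"dy":-0.003,"dz":0,"twist":0,"grip":-1}]' | grep -E "eef_pos|force"; done
```

```text
t: 11.92
eef_pos: [0.5319, 0.0271, 0.0726]
ee_rot: [3.142, 0.0, -1.504]
force: [-0.8, 2.5, -1.2]
gripper_force: 1.1
t: 12.33
eef_pos: [0.5331, 0.0092, 0.0726]
ee_rot: [3.141, -0.0, -1.504]
force: [-0.3, 1.9, -0.3]
gripper_force: 0.8
eef_pos: [0.5332, 0.0068, 0.0725]
force: [-1.3, 2.3, 1.2]
gripper_force: 0.7
eef_pos: [0.5335, 0.0036, 0.0725]
force: [-0.8, 1.3, 0.5]
gripper_force: 0.5
eef_pos: [0.5338, 0.0006, 0.0726]
force: [0.1, -0.2, -0.2]
gripper_force: 0.0
```

The force dropped to zero at y≈0.0006, so the stop has clicked in ahead of the finger. I'll back off, rise and check by camera.

```bash
python3 -m crank '[{"dx":-0.0005,"dy":0.007,"dz":0,"twist":0,"grip":-1},{"dx":-0.0015,"dy":0.022,"dz":0,"twist":0,"grip":-1},{"dx":-0.004,"dy":0.06,"dz":0,"twist":0,"grip":-1},{"dx":-0.0067,"dy":0.1,"dz":0,"twist":0,"grip":-1},{"dx":-0.0067,"dy":0.1,"dz":0.04,"twist":0,"grip":-1}]' | grep -E "t:|pos|force"
python3 -m crank '[{"dx":0,"dy":0,"dz":0.04,"twist":0,"grip":-1},{"dx":0,"dy":0,"dz":0.08,"twist":0,"grip":-1},{"dx":0,"dy":0.03,"dz":0.1,"twist":0,"grip":-1},{"dx":0,"dy":0.06,"dz":0.1,"twist":0,"grip":-1},{"dx":0,"dy":0.06,"dz":0.1,"twist":0,"grip":-1}]' | grep -E "t:|pos|force"
python3 - <<'E'
from h import *
snap("top","t2.png",(320,140,480,240),5)
d=np.load("rail.npz");o,R=d["o"],d["R"]
print(arm.get_state()["t"])
for l,z in(([.054,-.07],.061),([.042,-.07],.037),([-.03,-.025],.082),([.03,-.025],.082),([-.03,-.115],.082),([.03,-.115],.082)):
    u,v=proj("top",[*(R@np.array(l)+o),z]); print(l,(u-320)*5,(v-140)*5)
E
```

```text
t: 14.0
eef_pos: [0.5235, 0.1042, 0.1068]
ee_rot: [3.132, -0.003, -1.502]
force: [-0.0, -0.2, 0.1]
gripper_force: 0.0
t: 14.42
eef_pos: [0.5282, 0.165, 0.2147]
ee_rot: [-3.137, 0.003, -1.502]
force: [-0.2, -0.9, -2.1]
gripper_force: 0.0
14.4667
[0.054, -0.07] 414.8622272248474 111.16114507579425
[0.042, -0.07] 411.66711856852487 143.75267943247962
[-0.03, -0.025] 370.689201268749 265.14311682782375
[0.03, -0.025] 348.17479865462417 156.5779473177274
[-0.03, -0.115] 537.7650316773079 237.3686813458012
[0.03, -0.115] 513.5562173958527 129.35228635045817
```

View pics/t2.png

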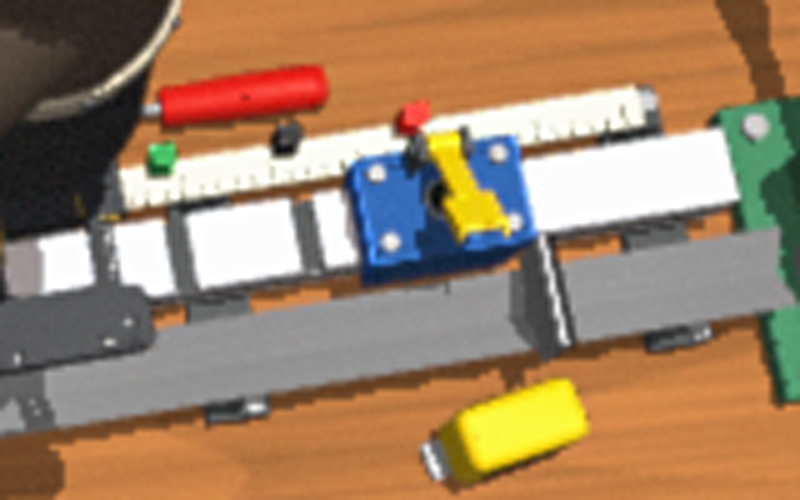

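The stop's corners in the crop, (347,163), (515,136), (535,238) and (365,275), lie within about 1 mm along the rail of those predicted for the red notch, and the lever is still raised. Next I'll go above the lever at rail x≈−14 mm, y=−70, which is world (0.524, −0.061).

```bash
python3 -m crank '[{"dx":-0.0005,"dy":-0.04,"dz":0,"twist":0,"grip":-1},{"dx":-0.001,"dy":-0.08,"dz":0,"twist":0,"grip":-1},{"dx":-0.0015,"dy":-0.12,"dz":0,"twist":0,"grip":-1},{"dx":-0.002,"dy":-0.16,"dz":0,"twist":0,"grip":-1},{"dx":-0.0025,"dy":-0.195,"dz":0,"twist":0,"grip":-1}]' | grep -E "t:|pos|force"
python3 -m crank '[{"dx":0,"dy":-0.02,"dz":0,"twist":0,"grip":-1},{"dx":0,"dy":-0.0267,"dz":0,"twist":0,"grip":-1},{"dx":0,"dy":-0.0267,"dz":-0.02,"twist":0,"grip":-1},{"dx":0,"dy":-0.0267,"dz":-0.035,"twist":0,"grip":-1},{"dx":0,"dy":-0.0267,"dz":-0.042,"twist":0,"grip":-1}]' | grep -E "t:|pos|force"
python3 -m crank '[{"dx":0,"dy":0,"dz":-0.004,"twist":0,"grip":-1},{"dx":0,"dy":0,"dz":-0.008,"twist":0,"grip":-1},{"dx":0,"dy":0,"dz":-0.012,"twist":0,"grip":-1},{"dx":0,"dy":0,"dz":-0.016,"twist":0,"grip":-1},{"dx":0,"dy":0,"dz":-0.02,"twist":0,"grip":-1}]' | grep -E "t:|pos|force"
python3 -m crank '[{"dx":0,"dy":0,"dz":-0.003,"twist":0,"grip":-1},{"dx":0,"dy":0,"dz":-0.006,"twist":0,"grip":-1},{"dx":0,"dy":0,"dz":-0.009,"twist":0,"grip":-1},{"dx":0,"dy":0,"dz":-0.012,"twist":0,"grip":-1},{"dx":0,"dy":0,"dz":-0.015,"twist":0,"grip":-1}]' | grep -E "t:|pos|force"
```

```text
t: 14.88
eef_pos: [0.5235, -0.0365, 0.2122]
ee_rot: [3.141, -0.0, -1.504]
force: [0.3, -0.4, -0.5]
gripper_force: 0.0
t: 15.3
eef_pos: [0.5232, -0.0611, 0.1684]
ee_rot: [3.139, 0.0, -1.505]
force: [-0.6, 0.6, -0.4]
gripper_force: 0.0
t: 15.72
eef_pos: [0.5249, -0.0607, 0.1507]
ee_rot: [-3.141, 0.0, -1.504]
force: [0.1, -0.8, 0.4]
gripper_force: 0.0
t: 16.13
eef_pos: [0.5246, -0.061, 0.1355]
ee_rot: [-3.141, -0.0, -1.504]
force: [-0.6, -0.4, 2.4]
gripper_force: 0.8
```

```bash
python3 -m crank '[{"dx":0,"dy":0,"dz":-0.003,"twist":0,"grip":-1},{"dx":0,"dy":0,"dz":-0.006,"twist":0,"grip":-1},{"dx":0,"dy":0,"dz":-0.009,"twist":0,"grip":-1},{"dx":0,"dy":0,"dz":-0.012,"twist":0,"grip":-1},{"dx":0,"dy":0,"dz":-0.015,"twist":0,"grip":-1}]' | grep -E "t:|pos|force"
python3 -m crank '[{"dx":0,"dy":0,"dz":-0.002,"twist":0,"grip":-1},{"dx":0,"dy":0,"dz":-0.004,"twist":0,"grip":-1},{"dx":0,"dy":0,"dz":-0.006,"twist":0,"grip":-1},{"dx":0,"dy":0,"dz":-0.008,"twist":0,"grip":-1},{"dx":0,"dy":0,"dz":-0.01,"twist":0,"grip":-1}]' | grep -E "t:|pos|force"
python3 -m crank '[{"dx":0,"dy":0,"dz":-0.0005,"twist":0,"grip":-1},{"dx":0,"dy":0,"dz":-0.001,"twist":0,"grip":-1},{"dx":0,"dy":0,"dz":-0.0015,"twist":0,"grip":-1},{"dx":0,"dy":0,"dz":-0.002,"twist":0,"grip":-1},{"dx":0,"dy":0,"dz":-0.0025,"twist":0,"grip":-1}]' | grep -E "t:|pos|force"
```

```text
t: 16.55
eef_pos: [0.5244, -0.061, 0.1202]
ee_rot: [3.141, -0.0, -1.504]
force: [-0.3, 0.1, 2.2]
gripper_force: 0.9
t: 16.97
eef_pos: [0.5244, -0.061, 0.1104]
ee_rot: [3.141, -0.0, -1.504]
force: [-1.6, 0.6, 2.2]
gripper_force: 1.0
t: 17.38
eef_pos: [0.5245, -0.061, 0.1081]
ee_rot: [-3.142, 0.0, -1.504]
force: [-1.7, 0.3, 2.2]
gripper_force: 0.9
```

```bash
for i in 1 2; do python3 -m crank '[{"dx":0,"dy":0,"dz":-0.0004,"twist":0,"grip":-1},{"dx":0,"dy":0,"dz":-0.0008,"twist":0,"grip":-1},{"dx":0,"dy":0,"dz":-0.0012,"twist":0,"grip":-1},{"dx":0,"dy":0,"dz":-0.0016,"twist":0,"grip":-1},{"dx":0,"dy":0,"dz":-0.002,"twist":0,"grip":-1}]' | grep -E "t:|pos|force"; done
```

```text
t: 17.8
eef_pos: [0.5245, -0.061, 0.106]
ee_rot: [3.142, -0.0, -1.504]
force: [-2.1, -0.5, 2.5]
gripper_force: 1.2
t: 18.22
eef_pos: [0.5246, -0.0611, 0.1055]
ee_rot: [-3.141, -0.0, -1.504]
force: [-9.3, 2.2, 19.5]
gripper_force: 10.2
```

The lever hit its end stop firmly (about 20 N) at z≈0.1055, which is flat. I'll hold briefly, then lift off and clear away.

```bash
python3 -m crank '[{"dx":0,"dy":0,"dz":0,"twist":0,"grip":-1},{"dx":0,"dy":0,"dz":0.002,"twist":0,"grip":-1},{"dx":0,"dy":0,"dz":0.01,"twist":0,"grip":-1},{"dx":0,"dy":0,"dz":0.04,"twist":0,"grip":-1},{"dx":0,"dy":0,"dz":0.08,"twist":0,"grip":-1}]' | grep -E "t:|pos|force"
python3 -m crank '[{"dx":0,"dy":0.03,"dz":0.02,"twist":0,"grip":-1},{"dx":0,"dy":0.07,"dz":0.03,"twist":0,"grip":-1},{"dx":0,"dy":0.11,"dz":0.03,"twist":0,"grip":-1},{"dx":0,"dy":0.15,"dz":0.03,"twist":0,"grip":-1},{"dx":0,"dy":0.19,"dz":0.03,"twist":0,"grip":-1}]' | grep -E "t:|pos|force"
python3 -m crank '[{"dx":0,"dy":0.03,"dz":0,"twist":0,"grip":-1},{"dx":0,"dy":0.03,"dz":0,"twist":0,"grip":-1},{"dx":0,"dy":0.03,"dz":0,"twist":0,"grip":-1},{"dx":0,"dy":0.03,"dz":0,"twist":0,"grip":-1},{"dx":0,"dy":0.03,"dz":0,"twist":0,"grip":-1}]' | grep -E "t:|pos|force"
python3 - <<'E'
from h import *
snap("top","t3.png",(320,140,480,240),5)
d=np.load("rail.npz");o,R=d["o"],d["R"]
for l,z in(([-.052,-.07],.106),([.024,-.07],.106)):
    u,v=proj("top",[*(R@np.array(l)+o),z]); print(l,(u-320)*5,(v-140)*5)
E
```

```text
t: 18.63
eef_pos: [0.5227, -0.0612, 0.1825]
ee_rot: [3.136, -0.0, -1.505]
force: [2.3, 0.4, 0.5]
gripper_force: 0.0
t: 19.05
eef_pos: [0.5246, 0.131, 0.2151]
ee_rot: [-3.14, 0.001, -1.505]
force: [1.3, -0.0, 0.1]
gripper_force: 0.0
t: 19.47
eef_pos: [0.5245, 0.1583, 0.2141]
ee_rot: [3.142, -0.0, -1.505]
force: [0.2, 0.4, 0.1]
gripper_force: 0.0
[-0.052, -0.07] 472.1950710788232 282.27150351401644
[0.024, -0.07] 441.72921948100736 141.764373870828
```

View pics/t3.png

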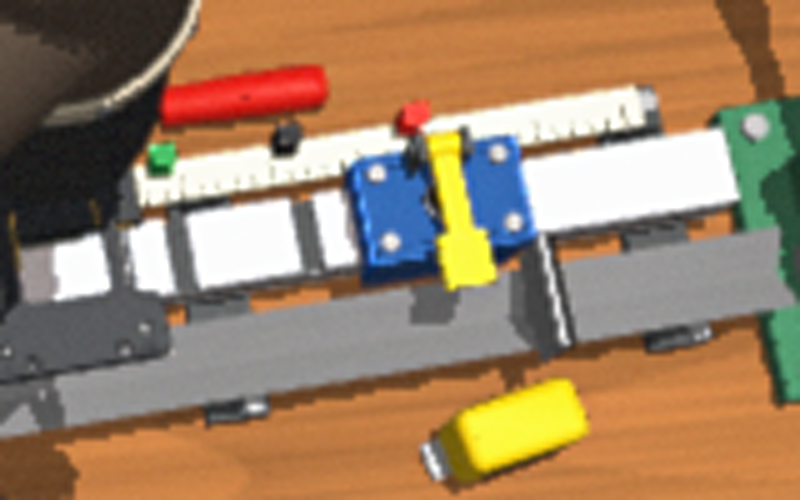

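The lever tip is now at (469,286), where a flat lever is predicted to be (472,282). The stop is unmoved at the red tab, and the robot is clear of everything.

```bash
python3 -c "
from station import arm
print(arm.job_done())"
```

```text
the job is handed in; nothing more can be done
None
```

The stop is in the red tab's notch with its lever pressed flat, the arm is clear of everything, and the job is handed in at about 19.5 s of the 59 s limit; no verdict was returned.

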